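# Unlock the reference ball and present it to the alignment telescope

## Task

The steel reference ball is kept under lock in its storage dock: take the key from its block, push it fully home in the lock, turn it clockwise (seen from above) as far as it goes so that the cam swings off the tray, and leave it in the lock. Then lift the tray by its upright grip and carry it to the alignment telescope with the ball lying loose in its pocket; the ball must not roll out, the telescope must not be touched, and the things standing about stay where they are. Finish while still holding the tray in the air, still and level, ball end towards the telescope and in line with it, the ball centred on the telescope's axis about 60 mm in front of its front glass.

Things in the scene. Friction and masses are not known exactly. Their poses are not given: they have to be found in the camera images.
- dock: Storage dock, fixed: dark base plate 222 x 84 x 8 mm (x -142 to +80, y -42 to +42), a nest for the tray (floor z 8, rim z 13, 1.5 mm play), and the lock in an aluminium bracket (x -129 to -81, y -23 to +23, top z 50, bezel z 53). Origin: on the desk under the nest's centre; x points from the lock to the ball end, z up.
- keyway (a point): Mouth of the keyway, on the upright lock axis at the top of the round plug (32 mm across), 53 mm above the desk, 105 mm behind the dock's origin. It turns with the plug: x along the slot's length and the cam, z up. The slot is 15 mm (x) by 6 mm (y), 16 mm deep, the same either way round.
- lock (a joint): Angle of plug and cam, rad; starts at 0 to 0.2. At 0 the cam (54 mm long from the axis, 14 wide, underside 1.5 mm above the tray plate) points along the dock's x over the tray's rear edge and keeps the tray down. Grows clockwise seen from above to the stop at 1.3, where the cam is clear. Drag 0.05 N m; stays where it is left.
- key: Flat steel key, 53 mm tall, 35 g, loose, upright in its block. Origin: blade tip; z up to the bow, x along the width, y the thickness. Blade 13 (x) by 4 mm (y), 16 long (lowest 2.5 mm: 10 x 2.6); shoulder 18 x 8 at z 16 to 22 rests on the lock when fully home; round bow 32 wide, 8 thick, centre z 37. Grip the bow across its thickness. The same either way round.
- key_block: The key's block, fixed: dark base 74 x 62 x 6 mm with a block 50 x 40 mm on it, top z 24. Origin: on the desk under its centre. The key stands in a slot in the middle, 16 (x) by 7 mm (y), its blade 16 mm deep; it lifts straight out.
- tray: Aluminium carrier tray, loose in the nest: plate 130 (x) x 56 (y) x 8 mm (z), about 180 g without the ball. Origin: centre of the plate's underside; x to the ball end, z up. An upright grip 24 (x) by 12 mm (y) stands at x -5, y 0, up to z 50: grip it across its 12 mm.
- tray_grip (a point): Point inside the tray's upright grip, 12 mm below its top (tray x -5, y 0, z 38 mm), with the tray's axes.
- pocket (a point): Where the ball's centre is when the ball lies in the middle of its pocket (tray x +42, y 0, z 17.5 mm), with the tray's axes. The pocket is a flat round recess 22 mm across, 3 mm deep, in which the ball rolls up to 3 mm each way; it rolls out if the tray is tipped beyond about 40 degrees or jerked.
- ball: Polished steel ball, 25 mm across, 64 g, loose in the tray's pocket. Origin: its centre.
- scope: Alignment telescope, fixed: a level black tube 33 mm across on a post on an aluminium base plate 90 x 64 x 10 mm. Origin: on the desk under the post. It looks along its own -x; tube and eyepiece span x -62 to +146 mm, tube axis z 115, top of the tube clamp z 142.
- scope_front (a point): Centre of the telescope's front glass, on the tube axis, 115 mm above the desk; -x points straight out in front of the telescope, to where the ball is to be held; z up.
- objective_case: Bystander: black round screw case, 38 mm across, 48 mm tall, standing loose. Origin: under its centre, on the desk.
- petri_dish: Bystander: clear shallow dish, 59 mm across, 14 mm tall, loose. Origin: under its centre, on the desk.
- lens_cap: Bystander: black lens cap, 42 mm across, 8 mm tall, loose. Origin: under its centre, on the desk.
Mind the look-alikes: they are no part of the job. What is shaped like the key but turquoise is not meant.

How it is judged:
By the outcome, as a careful person would: the job done as asked, in the order asked, and still so for the second after the job is handed in, while the arm keeps its last pose, push and grip.
It also fails if it takes over 67 s, if anything falls off the work surface, if the arm or the gripper's body presses on something with over 40 N, if the wrist force passes 120 N, or if a joint passes its speed limit or range.

## Robot

A 6-joint arm with a two-finger parallel gripper is mounted at the origin on a cart in front of the work surface, level with it; the furniture and walls round the work are solid. World frame = base frame: x ahead of the robot, y to its left, z up, the work surface at z = 0. Lengths are in mm, angles in rad, forces in N, time in s.
With the tool pointing down it reaches from about 325 to 875 mm from the base axis. Payload 4.4 kg.
Tool frame: the origin (TCP) lies at the very end of the fingers, on their centre line; the grasp point (between the pads) lies 19 mm behind it; z points along the fingers, y is the line along which they close (so a half turn about z gives the same grasp; the last joint's range is limited). The gripper opens to 85 mm and grips with 20 to 120 N. Pads are 22 mm wide; open, the fingers measure 114 mm over their backs; the gripper's body (76 mm by 85 mm) begins 54 mm behind the grasp point. The pads swing forward as they close: fully open they stand 13 mm farther back than shut.
Start: joints at [-0.15, 0.207, 1.542, -0, 1.393, -0.15], TCP at [575.002, -0.012, 205.682] pointing down, gripper open.
Joint ranges: [-2.73, 2.73], [-0.86, 2.22], [0.23, 2.46], [-1.11, 4.25], [0.08, 2.63], [-2.82, 2.82]. Speed limits (rad/s): [2.79, 2.79, 3.14, 3.14, 3.14, 3.14].

## Interface

Orientations are given as a unit quaternion [x, y, z, w].
In Python, from plant import manip gives the robot as it stands.
- The arm moves only by the tool apply_moves, never from a script. Its arguments are lists of equal length, an entry for each row: "claw": the opening, from 0 (shut) to 1 (fully open); "slide": the shift along the tool's x, y, z as a fraction of full scale, a list of three; "twist": the turn about the tool's z as a fraction of full scale. In form: {"claw": [claw, ...], "slide": [[dx, dy, dz], ...], "twist": [twist, ...]}. A call has exactly 5 rows; each row shifts and turns the commanded pose from where the row before left it, along the tool's axes as they then stand; what a row does not reach is not made up. Full scale, the value 1, is 10 cm for a shift and pi/4 rad for a turn. A row lasts 1/10 s, in which the tool goes at most 50 mm and 8.59 degrees, less where a joint would pass 70% of its speed; a pose out of reach is approached as far as the arm can. A call with a number of a shift or a turn outside -1 to 1 is refused whole. A call with a gripper value outside its range is refused whole. The fingers move at their own pace and stop on an object; "newtons" is the grip in N (left out, the last holds). Time passes only in rows, so rows that do not move let the fingers close, or fill a call up. It gives the time, the measured TCP pose, the force, the opening and the grip force at its end, in the units of the state.
- manip.get_state(): the state, without advancing time (a new reading comes with each control period).
- manip.capture(name): name is "scene" or "side" or "wrist"; returns the picture (420x560x3 uint8, blue, green, red); there is no depth.
- manip.camera_model(name): a dict with "intrinsics" (3x3 intrinsics, pixels), "cam_to_world" (4x4, takes a point from camera to world coordinates). Camera axes: x right, y down, z forward; pixel columns grow to the right and rows downward; lengths in mm; the calibration is good to about 2 mm. A picture is of the moment at which its call begins: read the wrist's pose just before it. camera_model takes no time and is no camera call; for the wrist camera it gives the pose at the moment of the call.
- manip.hand_in(): hands the job in; it is judged then, once.
The state is a dict: "time": time; "qpos": joint angles; "joint_vel": joint speeds; "tau": joint torques, N m; "position": TCP position; "tcp_rot": TCP orientation; "force": force on the tool from outside, world axes, zero at the start; "ft_torque": the same for the moment, N m; "gripper_width": finger opening in mm; "gripper_force": force on a finger pad.
Only numpy, scipy, OpenCV 4.12 (cv2) and the standard library are available. Lean on these libraries where they do the work, as an engineer would, in place of code of your own. Each camera call takes 0.05 s, during which the arm holds its last target. There are 200 camera calls.

## Working session

There is one attempt and no reset: what is moved stays moved. The work goes in short steps, Python scripts to look and compute and a tool call to move; the robot and the scene stay as the last step left them, time stands still between calls to the robot, and variables do not carry over. Pictures are saved under pics/ and viewed, at most 10 in all, crops included, and the job is handed in when it is done.

Besides the shell and the picture viewer there is one more tool, called after "Request:" as name([rows], argument=value, ...), one row to a line, values as JSON. apply_moves: Moves the arm, as the interface text tells. Its arguments: {"type":"object","properties":{"claw":{"type":"array"},"slide":{"type":"array"},"twist":{"type":"array"},"newtons":{"type":"number"}},"required":["claw","slide","twist"]}

```bash
mkdir -p pics; ls; python3 - <<'E'
from plant import manip
import cv2,numpy as np
for n in("scene","side"):
    cv2.imwrite(f"pics/{n}0.png",manip.capture(n)); m=manip.camera_model(n); print(n,np.round(m["intrinsics"],1).tolist(),np.round(m["cam_to_world"],3).tolist())
s=manip.get_state();print(s)
E
```

```text
pics
scene [[499.5, 0.0, 278.8], [0.0, 499.5, 210.5], [0.0, 0.0, 1.0]] [[-0.74, -0.28, 0.611, 43.055], [-0.672, 0.337, -0.66, 641.765], [-0.021, -0.899, -0.438, 497.019], [0.0, 0.0, 0.0, 1.0]]
side [[426.0, 0.0, 271.9], [0.0, 426.0, 214.6], [0.0, 0.0, 1.0]] [[0.996, 0.039, -0.076, 644.294], [0.085, -0.491, 0.867, -763.387], [-0.004, -0.87, -0.493, 566.79], [0.0, 0.0, 0.0, 1.0]]
{'time': 0.1, 'qpos': array([-1.50512204e-01,  2.07361548e-01,  1.54282907e+00, -9.36803543e-06,
        1.39351302e+00, -1.50503270e-01]), 'joint_vel': array([ 0.00065026, -0.00125337, -0.00290768, -0.00086152, -0.00033644,
       -0.00159753]), 'tau': array([-6.50861111e-04, -3.84093010e+01, -2.92548752e+01, -2.51638894e-04,
        4.84987657e-03,  7.72491080e-05]), 'position': array([5.74251535e+02, 9.19935259e-02, 2.04618221e+02]), 'tcp_rot': array([ 7.07108958e-01,  7.07103816e-01, -6.29711071e-04, -8.47079456e-04]), 'force': array([-0.64477432,  0.16548912,  0.6389212 ]), 'ft_torque': array([0.02230182, 0.0331218 , 0.03803684]), 'gripper_force': 0.0, 'gripper_width': 85.53832437534297}
```

View pics/scene0.png

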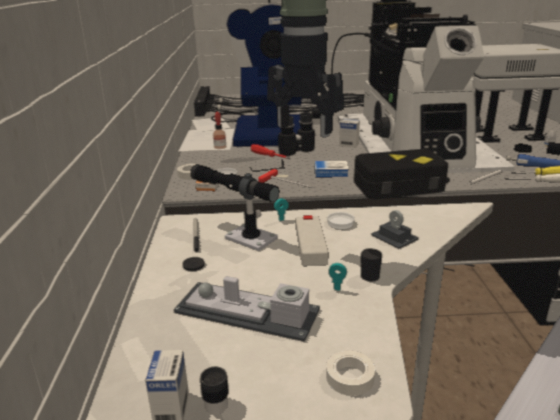

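View pics/side0.png

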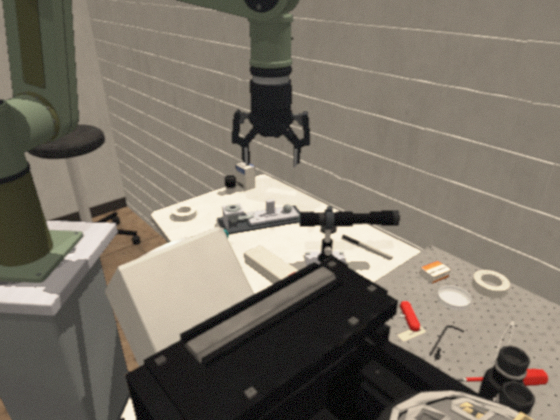

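The scene picture shows the dock at about (247,308), with the lock bracket at (290,305). The scope's front end is at about (200,175), or the eyepiece is at (270,190). Three things are key-shaped: turquoise at (281,205), turquoise at (338,273), and a steel one in a dark block at (397,228). The steel one fits the description. I'll confirm it in an enlarged crop.

```bash
python3 - <<'E'
import cv2
a=cv2.imread("pics/scene0.png")
c=a[155:345,160:430]; cv2.imwrite("pics/crop0.png",cv2.resize(c,(799,562),interpolation=cv2.INTER_CUBIC))
E
cat > h.py <<'E'
from plant import manip
import numpy as np, cv2
from scipy.spatial.transform import Rotation as R
def ray(n,uv,m=None):
    m=m or manip.camera_model(n);K=np.array(m["intrinsics"]);T=np.array(m["cam_to_world"])
    d=T[:3,:3]@np.linalg.solve(K,[uv[0],uv[1],1]);return T[:3,3],d
def onz(n,uv,z,m=None):
    o,d=ray(n,uv,m);return o+d*(z-o[2])/d[2]
def tri(a,b):
    A=[];y=[]
    for o,d in(a,b):
        d=d/np.linalg.norm(d);P=np.eye(3)-np.outer(d,d);A.append(P);y.append(P@o)
    return np.linalg.lstsq(np.vstack(A),np.hstack(y),rcond=None)[0]
def proj(n,p,m=None):
    m=m or manip.camera_model(n);T=np.linalg.inv(np.array(m["cam_to_world"]))
    q=np.array(m["intrinsics"])@(T[:3,:3]@np.array(p)+T[:3,3]);return q[:2]/q[2]
def st():
    s=manip.get_state();r=R.from_quat(s["tcp_rot"]).as_matrix()
    yaw=np.arctan2(r[1,1],r[0,1])
    print("t",round(s["time"],2),"p",np.round(s["position"],1),"toolx",np.round(r[:,0],3),"tooly",np.round(r[:,1],3),"z",np.round(r[:,2],3),"yaw_y",round(np.degrees(yaw),1),"F",np.round(s["force"],1),"w",round(s["gripper_width"],1),"gf",round(s["gripper_force"],1),"q",np.round(s["qpos"],2));return s,r
def world2tool(d,r): return np.round(r.T@np.array(d)/100,3)
E
```

```text
(no output)
```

View pics/crop0.png

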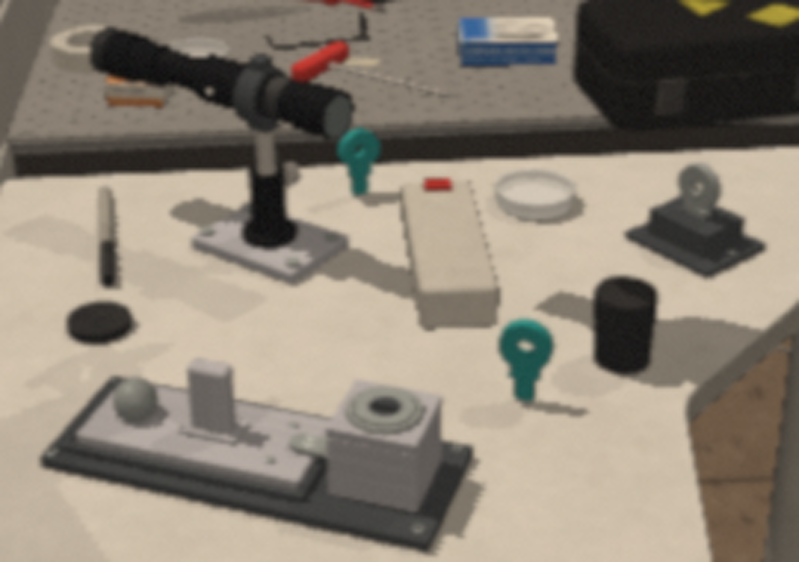

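The crop shows the steel key in the dark block at crop (697,195); the turquoise ones at (359,160) and (526,360) are decoys. The telescope's front glass is its short end at crop (340,112). The dock's ball end is on the left and its lock on the right.

```bash
python3 - <<'E'
from h import *
f=lambda u,v,z: onz("scene",(160+u/2.959,155+v/2.958),z)
P=lambda n,*a:print(n,np.round(f(*a),1)[:2])
ang=lambda a,b:round(np.degrees(np.arctan2(*(b-a)[[1,0]])),1)
L=f(627,237,6);B=f(707,275,6);Rr=f(765,245,6)
print("block c",(L+Rr)/2,"LB",np.linalg.norm(B-L),ang(L,B),"BR",np.linalg.norm(Rr-B),ang(B,Rr))
P("bow",697,190,8+37)
a=f(42,463,8);b=f(430,548,8);c=f(472,452,8);d=f(117,378,8)
print("dock",a,b,c,d,"len",np.linalg.norm(b-a),ang(b,a),np.linalg.norm(d-c),ang(c,d),"w",np.linalg.norm(b-c))
ex=((a+d)-(b+c))/2;ex/=np.linalg.norm(ex);ctr=(a+b+c+d)/4;org=ctr+31*ex;print("dock org",org,"ex",ex,ang(b+c,a+d), "lock pred",org-105*ex)
P("bezel",384,408,53);P("ball",135,400,25.5);P("griptop",211,367,58)
l=f(193,241,10);bb=f(297,280,10);r=f(348,242,10)
print("scope c",(l+r)/2,np.linalg.norm(bb-l),ang(bb,l),np.linalg.norm(r-bb),ang(bb,r))
P("front",338,113,115);P("case",626,292,48);P("dish",537,185,14);P("cap",100,318,8);P("turq2",526,395,0);P("turq1",360,190,0);P("box",455,300,20)
st()
E
```

```text
block c [ 468.59609201 -159.69290081    6.        ] LB 68.35601074268553 171.3 BR 60.89053394012921 -98.8
bow [ 470.1 -158.1]
dock [607.12146145 283.18009197   8.        ] [405.94749626 199.55809554   8.        ] [437.81669682 125.34225386   8.        ] [639.13246542 204.67067529   8.        ] len 217.8614297174621 22.6 216.38169315464822 21.5 w 80.7690355354991
dock org [551.23893993 214.82107988   8.        ] ex [ 9.26916450e-01  3.75267765e-01 -1.30907935e-16] 22.0 lock pred [453.91271271 175.41796456   8.        ]
bezel [458.3 173.1]
ball [593.5 227.7]
griptop [548.  210.1]
scope c [684.66875992  32.14081282  10.        ] 91.42035840998892 5.1 59.62365163877554 -81.4
front [633.   16.2]
case [431.4 -11.4]
dish [ 591.2 -146.6]
cap [699.1 168.7]
turq2 [453.8  54.1]
turq1 [702.7 -79.2]
box [530.7  23.9]
t 0.1 p [5.743e+02 1.000e-01 2.046e+02] toolx [0. 1. 0.] tooly [ 1.    -0.    -0.002] z [-0.002  0.    -1.   ] yaw_y -0.0 F [-0.6  0.2  0.6] w 85.5 gf 0.0 q [-0.15  0.21  1.54 -0.    1.39 -0.15]
```

Request:
apply_moves([
  [-0.4,-0.26,0],
  [-0.4,-0.26,0],
  [-0.4,-0.26,0],
  [-0.4,-0.26,0],
  [0,0,0],
], claw=[1,1,1,1,1], twist=[0,0,0,0,-0.18])

```text
time: 0.6
position: [467.9, -164.2, 205.1]
tcp_rot: [0.657, 0.754, -0.001, -0.0]
force: [0.3, 0.3, -0.1]
gripper_width: 85.5
gripper_force: 0.0
```

Request:
apply_moves([
  [0,0,0],
  [0,0,0],
  [0,0,0],
  [0,0,0],
  [0,0,0],
], claw=[0.5,0.5,0.5,0.5,0.5], twist=[-0.18,-0.18,-0.18,-0.18,-0.18])

```text
time: 1.1
position: [470.5, -159.8, 205.1]
tcp_rot: [0.351, 0.936, 0.0, -0.001]
force: [0.1, 0.3, -0.7]
gripper_width: 42.3
gripper_force: 0.0
```

Request:
apply_moves([
  [0,0,0],
  [0,0,0],
  [0,0,0],
  [0,0,0],
  [0,0,0],
], claw=[0.5,0.5,0.5,0.5,0.5], twist=[-0.18,-0.18,-0.18,-0.18,0])

```text
time: 1.6
position: [470.6, -159.8, 205.2]
tcp_rot: [0.079, 0.997, 0.0, -0.001]
force: [-0.3, -0.3, 0.2]
gripper_width: 42.7
gripper_force: 0.0
```

```bash
python3 - <<'E'
from h import *
s,r=st();m=manip.camera_model("wrist");cv2.imwrite("pics/w1.png",manip.capture("wrist"))
print(np.round(m["cam_to_world"],3).tolist(),np.round(m["intrinsics"],1).tolist())
print(proj("wrist",[469,-159,45],m))
E
```

```text
t 1.6 p [ 470.6 -159.8  205.2] toolx [-0.988  0.157  0.001] tooly [0.157 0.988 0.   ] z [-0.001  0.001 -1.   ] yaw_y 81.0 F [-0.3 -0.3  0.2] w 42.7 gf 0.0 q [-0.5   0.04  1.73  0.    1.37 -1.92]
[[0.158, 0.942, 0.295, 395.737], [0.988, -0.15, -0.047, -147.636], [-0.0, 0.299, -0.954, 372.608], [0.0, 0.0, 0.0, 1.0]] [[323.5, 0.0, 280.7], [0.0, 323.5, 202.5], [0.0, 0.0, 1.0]]
[281.08361458 176.39744026]
```

View pics/w1.png

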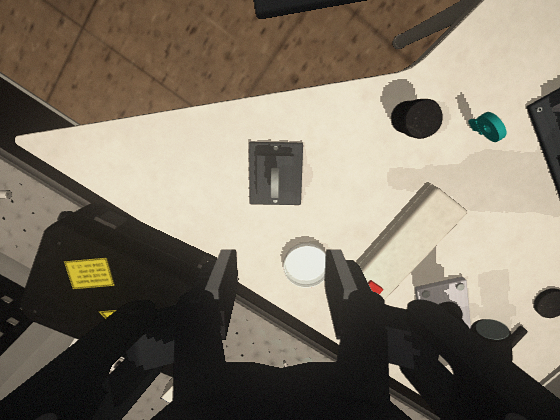

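The wrist picture shows the key block at (249–302, 140–205) with the steel key edge-on at about (276,180), well aligned with the image axes. Next I'll measure it by mask.

```bash
python3 - <<'E'
from h import *
s,r=st();m=manip.camera_model("wrist");a=cv2.imread("pics/w1.png")
g=cv2.cvtColor(a,cv2.COLOR_BGR2GRAY)
roi=g[125:220,235:315]
mk=(roi<110).astype(np.uint8);n,l,stt,c=cv2.connectedComponentsWithStats(mk);i=1+np.argmax(stt[1:,4]);print(stt[i])
cn=max(cv2.findContours((l==i).astype(np.uint8),0,2)[0],key=cv2.contourArea);rc=cv2.minAreaRect(cv2.convexHull(cn))
bx=cv2.boxPoints(rc)+[235,125];print(rc,bx.round(1).tolist())
w=[onz("wrist",p,6,m) for p in bx];print("centre",np.mean(w,0),[ (round(np.linalg.norm(w[i]-w[i-1]),1),round(np.degrees(np.arctan2(*(w[i]-w[i-1])[[1,0]])),1)) for i in range(4)])
# key bright pixels inside
for y in range(150,204,4): print(y,g[y,262:294])
E
```

```text
t 1.65 p [ 470.6 -159.8  205.2] toolx [-0.987  0.159  0.001] tooly [0.159 0.987 0.   ] z [-0.001  0.    -1.   ] yaw_y 80.8 F [-0.4  0.3  0. ] w 42.9 gf 0.0 q [-0.5   0.04  1.73 -0.    1.37 -1.91]
[  14   17   54   63 3074]
((40.5, 48.0), (62.0, 53.0), 90.0) [[249.0, 142.0], [302.0, 142.0], [302.0, 204.0], [249.0, 204.0]]
centre [ 473.88362211 -166.3194713     6.        ] [(np.float64(73.0), np.float64(169.1)), (np.float64(59.5), np.float64(80.8)), (np.float64(73.0), np.float64(-8.1)), (np.float64(63.0), np.float64(-99.2))]
150 [63 63 62 58 60 60 65 61 62 59 58 62 60 70 77 63 61 62 60 62 57 61 61 61
 57 58 64 59 59 58 82 84]
154 [53 54 54 59 59 54 57 56 57 50 53 54 57 55 52 56 51 57 60 55 56 55 53 57
 54 57 54 58 58 58 52 63]
158 [84 82 82 63 62 59 63 62 57 60 62 61 64 53 82 87 87 85 85 83 85 85 83 88
 86 83 90 86 86 87 85 78]
162 [84 88 63 61 63 58 60 60 61 61 59 59 56 58 65 84 82 79 88 84 84 83 82 85
 90 84 85 88 87 87 84 84]
166 [82 81 88 64 66 66 61 64 61 57 60 57 59 61 59 82 84 83 84 83 74 79 78 83
 82 81 81 84 79 79 82 77]
170 [ 83  88  82  63  59  63  63  60  60  88 102  97  98
[... 426 characters left out ...]
  79  82  78  82  79  81  90  86  83  85  87  85  82  79]
186 [ 90  88  83  82  94  87  86  82  95 181 184 184 180 183 187 189 131  79
  79  80  79  79  80  82  84  85  84  84  80  83  80  83]
190 [ 88  87  87  85  86  91  89  85  95 161 170 173 176 176 179 190 128  84
  81  85  83  80  84  81  85  82  84  84  80  84  83  81]
194 [ 88  86  87  87  87  88  84  83  90 153 157 157 157 162 158 164 117  88
  83  87  88  89  87  88  93  90  92  88  88  92  91  87]
198 [87 82 88 88 90 89 84 88 87 84 84 85 85 81 83 85 93 87 88 88 89 86 95 94
 92 92 91 91 93 87 88 91]
202 [ 87  90  90  89  86  93  84  84  85  92  87  99 151 185 143  92  88  86
  88  88  92  89  87  89  90  88  88  91  91  91  91  93]
```

Request:
apply_moves([
  [-0.04,-0.06,0.3],
  [0,0,0.4],
  [0,0,0.35],
  [0,0,0],
  [0,0,0],
], claw=[0.5,0.5,0.5,0.5,0.5], twist=[0,0,0,0,0])

```text
time: 2.15
position: [473.7, -166.4, 100.6]
tcp_rot: [0.079, 0.997, 0.0, -0.001]
force: [0.1, 0.3, 0.1]
gripper_width: 42.4
gripper_force: 0.0
```

```bash
python3 - <<'E'
from h import *
s,r=st();m=manip.camera_model("wrist");a=manip.capture("wrist");cv2.imwrite("pics/w2.png",a)
g=cv2.cvtColor(a,cv2.COLOR_BGR2GRAY)
p=proj("wrist",[474,-166,45],m);print(p)
x0,y0=int(p[0])-40,int(p[1])-50
roi=g[y0:y0+100,x0:x0+80];n,l,stt,c=cv2.connectedComponentsWithStats((roi>125).astype(np.uint8))
for i in range(1,n):
    if stt[i][4]>40: print(stt[i]+[x0,y0,0,0,0],c[i]+[x0,y0])
print(proj("wrist",s["position"]+[0,0,0],m))
E
```

```text
t 2.15 p [ 473.7 -166.4  100.6] toolx [-0.987  0.158  0.001] tooly [0.158 0.987 0.   ] z [-0.001  0.001 -1.   ] yaw_y 80.9 F [0.1 0.3 0.1] w 42.4 gf 0.0 q [-0.51  0.17  1.82 -0.    1.15 -1.92]
[281.05172667 210.80693184]
[ 241  160   80  100 2461] [281.35879724 237.41893539]
[275 204  11  29 293] [280.01365188 218.23549488]
[280.38601796 242.22416278]
```

View pics/w2.png

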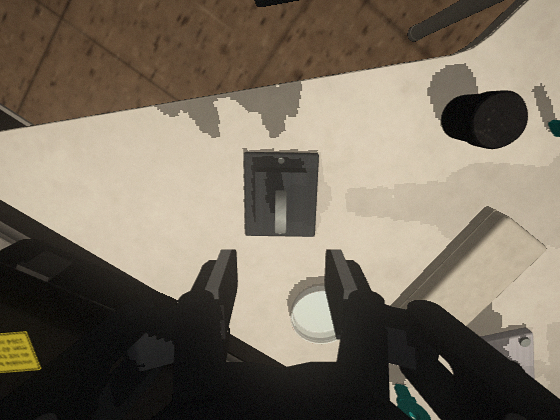

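The picture shows the key edge-on at (280,190–234), between the fingers, whose projected centre is at column 280. I'll descend and grip.

Request:
apply_moves([
  [0,0,0.3],
  [0,0,0.25],
  [0,0,0.15],
  [0,0,0],
  [0,0,0],
], claw=[0.5,0.5,0.5,0.5,0.5], twist=[0,0,0,0,0])

```text
time: 2.7
position: [475.9, -167.6, 32.8]
tcp_rot: [0.079, 0.997, -0.001, 0.002]
force: [0.1, -0.8, 0.6]
gripper_width: 42.6
gripper_force: 0.0
```

Request:
apply_moves([
  [0,0,0],
  [0,0,0],
  [0,0,0],
  [0,0,0],
  [0,0,0],
], claw=[0,0,0,0,0], twist=[0,0,0,0,0], newtons=60)

```text
time: 3.2
position: [475.3, -167.3, 32.2]
tcp_rot: [0.078, 0.997, -0.001, 0.001]
force: [-0.6, 0.3, 5.5]
gripper_width: 4.4
gripper_force: 59.1
```

```bash
python3 -c "
from h import *
st()"
```

```text
t 3.2 p [ 475.3 -167.3   32.2] toolx [-0.988  0.156 -0.003] tooly [ 0.156  0.988 -0.001] z [ 0.003 -0.001 -1.   ] yaw_y 81.0 F [-0.6  0.3  5.5] w 4.4 gf 59.1 q [-0.51  0.28  1.86 -0.    1.   -1.92]
```

Request:
apply_moves([
  [0,0,-0.1],
  [0,0,-0.3],
  [0,0,-0.4],
  [0,0,-0.4],
  [0,0,0],
], claw=[0,0,0,0,0], twist=[0,0,0,0,0])

```text
time: 3.7
position: [478.4, -168.9, 157.7]
tcp_rot: [0.078, 0.997, -0.003, 0.006]
force: [0.7, -1.4, 0.4]
gripper_width: 4.5
gripper_force: 59.0
```

```bash
python3 - <<'E'
from h import *
s,r=st();a=manip.capture("scene");p=proj("scene",s["position"]);print(p)
x,y=map(int,p);x0,y0=x-40,y-50
c=a[y0:y0+90,x0:x0+80]
w=manip.capture("wrist")
cw=w[180:330,200:360]
cv2.imwrite("pics/k3.png",np.hstack([cv2.resize(c,(400,450),interpolation=2),cv2.resize(cw,(400,450),interpolation=2)]))
E
```

```text
t 3.7 p [ 478.4 -168.9  157.7] toolx [-0.988  0.156 -0.013] tooly [ 0.156  0.988 -0.005] z [ 0.012 -0.007 -1.   ] yaw_y 81.0 F [ 0.7 -1.4  0.4] w 4.5 gf 59.0 q [-0.51  0.1   1.77  0.    1.26 -1.92]
[399.46376886 163.12739123]
```

View pics/k3.png

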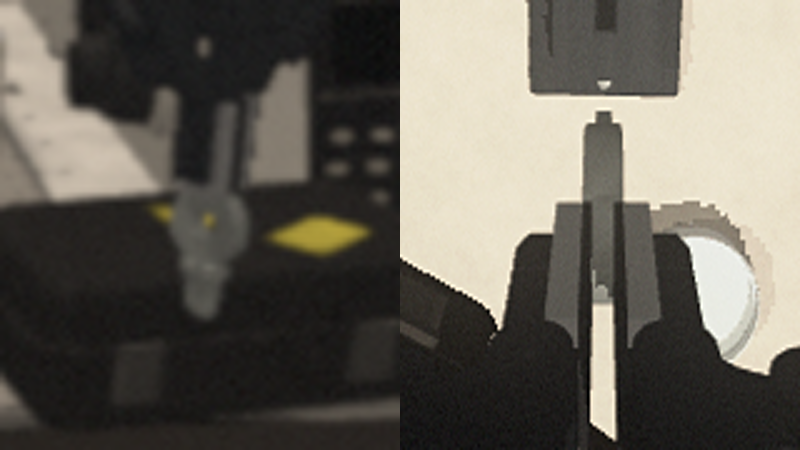

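The key is held: its tip is at wrist pixel (281,217), and the bow sits between the pads.

```bash
python3 - <<'E'
from h import *
s,r=st();m=manip.camera_model("wrist");p=s["position"];print(np.round(m["cam_to_world"],3)[:3,:3].tolist())
for dx in(-3,0,3):
  for e in(-5,5): print(dx,e,proj("wrist",p+r[:,2]*24.2+r[:,0]*(dx+e),m))
print("pads front",proj("wrist",p+r[:,0]*11,m), "scene bow",proj("scene",p-r[:,2]*13),"tip",proj("scene",p+r[:,2]*24.2))
E
```

```text
t 3.8 p [ 474.6 -166.9  152.1] toolx [-0.988  0.156 -0.003] tooly [ 0.156  0.988 -0.001] z [ 0.002 -0.001 -1.   ] yaw_y 81.0 F [-0.1  0.6 -2.6] w 4.5 gf 59.0 q [-0.51  0.1   1.78 -0.    1.26 -1.92]
[[0.157, 0.942, 0.298], [0.988, -0.149, -0.049], [-0.002, 0.302, -0.953]]
-3 -5 [280.47871278 237.96196037]
-3 5 [280.46241126 223.42092667]
0 -5 [280.47387185 233.64383306]
0 5 [280.45742746 218.97535812]
3 -5 [280.46898872 229.28805491]
3 5 [280.45239957 214.49045595]
pads front [280.38709232 224.01312595] scene bow [401.02521695 160.17519167] tip [399.33234364 178.43513022]
```

Request:
apply_moves([
  [0.04,0.2,0],
  [0.09,0.42,0],
  [0.09,0.42,0],
  [0.09,0.42,0],
  [0.09,0.42,0],
], claw=[0,0,0,0,0], twist=[0,0,0,0,0])

```text
time: 4.3
position: [461.6, 27.1, 148.5]
tcp_rot: [0.079, 0.997, 0.0, -0.002]
force: [1.1, -0.1, -0.4]
gripper_width: 4.5
gripper_force: 58.9
```

Request:
apply_moves([
  [0.09,0.42,0],
  [0.09,0.42,0],
  [0.08,0.4,0],
  [0.04,0.21,0],
  [0,0,0],
], claw=[0,0,0,0,0], twist=[0,0,0,0,-0.18])

```text
time: 4.8
position: [454.5, 175.8, 148.3]
tcp_rot: [0.004, 1.0, -0.0, -0.002]
force: [0.5, 0.3, -0.8]
gripper_width: 3.9
gripper_force: 59.0
```

Request:
apply_moves([
  [0,0,0],
  [0,0,0],
  [0,0,0],
  [0,0,0],
  [0,0,0],
], claw=[0,0,0,0,0], twist=[-0.18,-0.18,0,0,0])

```text
time: 5.3
position: [456.3, 173.0, 149.8]
tcp_rot: [-0.132, 0.991, -0.0, -0.001]
force: [0.3, 0.7, -1.0]
gripper_width: 4.3
gripper_force: 59.0
```

```bash
python3 - <<'E'
from h import *
s,r=st();m=manip.camera_model("wrist");np.save("w4m.npy",m["cam_to_world"]);w=manip.capture("wrist");a=manip.capture("scene");cv2.imwrite("pics/w4raw.png",w);cv2.imwrite("pics/s4raw.png",a)
p=proj("scene",s["position"]);print(p,proj("wrist",[457,174,53],m),proj("wrist",s["position"]+r[:,2]*24,m))
x,y=map(int,p)
c=cv2.resize(a[y-60:y+60,x-40:x+40],(400,600),interpolation=2)
cw=cv2.resize(w[120:270,231:331],(400,600),interpolation=2)
cv2.imwrite("pics/k4.png",np.hstack([c,cw]));print(x-40,y-60)
E
```

```text
t 5.3 p [456.3 173.  149.8] toolx [-0.965 -0.262  0.002] tooly [-0.262  0.965  0.   ] z [-0.002 -0.    -1.   ] yaw_y 105.2 F [ 0.3  0.7 -1. ] w 4.3 gf 59.0 q [ 0.18  0.08  1.81 -0.    1.26 -1.65]
[290.1014617 237.4116469] [281.68342272 196.00250769] [280.82702152 226.45472877]
250 177
```

View pics/k4.png

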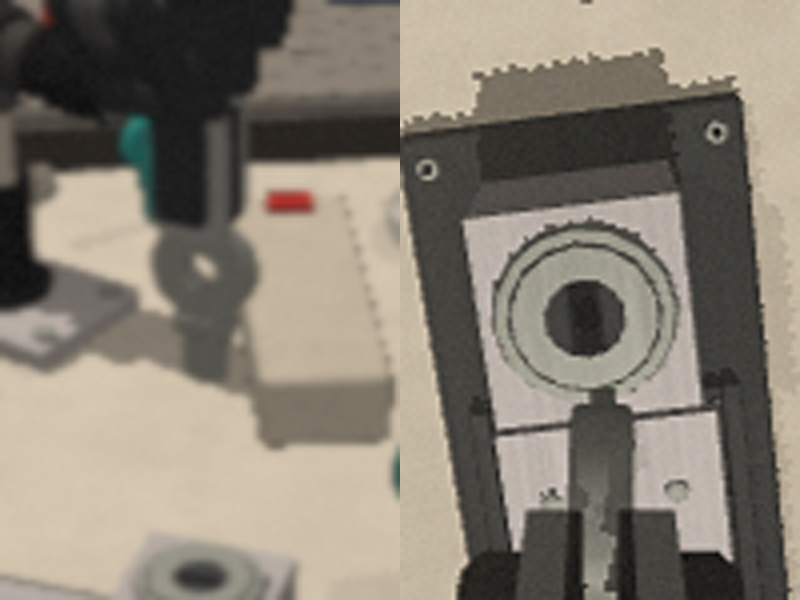

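```bash
python3 - <<'E'
from h import *
s,r=st();p=s["position"]
for h in range(-40,50,10): print(h,np.round(proj("scene",p+[0,0,h]),1))
m={"intrinsics":manip.camera_model("wrist")["intrinsics"],"cam_to_world":np.load("w4m.npy")}
f=lambda x,y:onz("wrist",(231+(x-400)/4,120+y/4),53,m)
# bezel ellipse edges: left 493,right 678,top 223,bottom 400 ; plug hole ellipse
w=cv2.imread("pics/w4raw.png");g=cv2.cvtColor(w,cv2.COLOR_BGR2GRAY)
roi=g[182:216,262:294]
n,l,stt,c=cv2.connectedComponentsWithStats((roi<75).astype(np.uint8));i=1+np.argmax(stt[1:,4]);print(stt[i]+[262,182,0,0,0],c[i]+[262,182])
print(roi[::2,2:30])
print("lock by bezel",f(585.5,310),"L-R",np.linalg.norm(f(493,310)-f(678,310)))
print("tool axis expected at z53",proj("wrist",[p[0],p[1],53],m))
for nm,P,Q in(("left base",(403,135),(470,560)),("brack",(465,218),(500,433)),("brackR",(680,193),(703,405))):
    d=f(*Q)-f(*P);print(nm,np.degrees(np.arctan2(d[1],d[0])))
E
```

```text
t 5.4 p [456.7 173.1 150.3] toolx [-0.965 -0.263  0.001] tooly [-0.263  0.965  0.   ] z [-0.001 -0.    -1.   ] yaw_y 105.2 F [-0.1  0.5  0. ] w 4.2 gf 59.0 q [ 0.18  0.08  1.81 -0.    1.26 -1.65]
-40 [290.2 261. ]
-30 [290.1 255.1]
-20 [290.  249.1]
-10 [289.9 243.1]
0 [289.8 237. ]
10 [289.8 230.9]
20 [289.7 224.6]
30 [289.6 218.3]
40 [289.5 211.9]
[268 190  19  19 286] [276.89160839 199.11538462]
[[158 158 161 135 107  80  60  73  93 147 153 156 153 157 157 138 131 131
  111  87  82 124 150 155 154 154 157 122]
 [157 108  80 120 156 162 160 151 156 149 155 155 157 150 158 159 160 157
  161 162 159 160 116  70  58 101 152 160]
 [ 65 145 164 158 154 158 158 153 149 151 155 151 157 153 156 159 157 155
  155 162 157 157 159 164 163 136  89 121]
 [154 155 159 162 157 159 159 152 154 156 151 158 157 155 156 161 155 161
  160 162 162 156 157 163 162 162 157 113]
 [155 155 157 162 157 162 161 163 164 117  99  68  56  54  63  66  76 153
  165 163 161 160 158 164 166 157 159 155]
 [160 153 155 163 161 163 124  69  52  37  45  40  43  41  40  45  53  65
   65  87 135 159 159 165 164 165 161 1
[... 800 characters left out ...]
0 164 164 171 170 165]
 [164 159 158 158 164 165 168 169 146  93  46  50  51  46  49  44  97 107
  158 170 171 164 171 167 167 171 174 171]
 [170 162 160 160 159 165 166 166 169 166 167 166 163 166 166 166 169 166
  168 167 168 169 171 169 166 170 176 118]
 [116 161 165 161 164 166 168 166 165 166 164 165 164 161 167 162 162 163
  166 169 170 173 171 171 175 116  99 156]
 [164 142  92  83 127 162 171 167 168 167 169 163 164 159 167 164 162 166
  170 172 171 178 145 115 159 170 168 164]]
lock by bezel [459.23955622 170.80515022  53.        ] L-R 39.39514277084592
tool axis expected at z53 [280.77881055 195.42236079]
left base 21.55177842334567
brack 22.471746534569355
brackR 22.29210863841628
```

```bash
python3 - <<'E'
from h import *
s,r=st();p=s["position"]
m={"intrinsics":manip.camera_model("wrist")["intrinsics"],"cam_to_world":np.load("w4m.npy")}
g=cv2.cvtColor(cv2.imread("pics/w4raw.png"),cv2.COLOR_BGR2GRAY)
ys,xs=np.nonzero(cv2.GaussianBlur(g,(3,3),0)[188:211,266:290]<54);pt=np.array([onz("wrist",(x+266,y+188),53,m)[:2] for x,y in zip(xs,ys)])
c=pt.mean(0);w,v=np.linalg.eigh(np.cov((pt-c).T));print("slot",c,np.sqrt(w*12),"ang",np.degrees(np.arctan2(v[1,1],v[0,1]))%180)
L=onz("wrist",(276.9,199.1),53,m);print("disc",L)
d=L-p;print("to go tool",r.T@d, "tip front pred",proj("wrist",p+r[:,2]*24.5+r[:,0]*5,m),"seen 281.5,217")
# pix to mm at tip
print(proj("wrist",p+r[:,2]*24.5+r[:,0]*6,m))
E
```

```text
t 5.4 p [456.7 173.1 150.3] toolx [-0.965 -0.263  0.001] tooly [-0.263  0.965  0.   ] z [-0.001 -0.    -1.   ] yaw_y 105.2 F [-0.1  0.5  0. ] w 4.2 gf 59.0 q [ 0.18  0.08  1.81 -0.    1.26 -1.65]
slot [460.67304735 170.8649744 ] [ 6.82604383 14.82221143] ang 20.395283365704472
disc [460.71998353 170.78113752  53.        ]
to go tool [-3.33123815 -3.31824257 97.33748699] tip front pred [280.75444693 219.7242349 ] seen 281.5,217
[280.75204992 218.23331332]
```

Request:
apply_moves([
  [-0.048,-0.037,0.15],
  [0,0,0.3],
  [0,0,0],
  [0,0,0],
  [0,0,0],
], claw=[0,0,0,0,0], twist=[0,-0.11,0,0,0])

```text
time: 5.9
position: [463.6, 171.2, 107.0]
tcp_rot: [-0.175, 0.985, 0.0, 0.001]
force: [0.6, -0.6, -0.3]
gripper_width: 4.3
gripper_force: 59.0
```

```bash
python3 - <<'E'
from h import *
s,r=st();p=s["position"];m=manip.camera_model("wrist");w=manip.capture("wrist");a=manip.capture("scene");cv2.imwrite("pics/w5raw.png",w);np.save("w5m.npy",m["cam_to_world"])
q=proj("scene",p);x,y=map(int,q);print(q,"pred tip front",proj("wrist",p+r[:,2]*24.5+r[:,0]*5,m),"lock axis pred",proj("wrist",[p[0],p[1],53],m))
c=cv2.resize(a[y-40:y+50,x-30:x+30],(400,600),interpolation=2)
cw=cv2.resize(w[160:260,247:314],(400,600),interpolation=2)
cv2.imwrite("pics/k5.png",np.hstack([c,cw]));print(x-30,y-40)
g=cv2.cvtColor(w,cv2.COLOR_BGR2GRAY)
print(g[196:228:2,264:300])
E
```

```text
t 5.9 p [463.6 171.2 107. ] toolx [-0.939 -0.345 -0.002] tooly [-0.345  0.939 -0.   ] z [ 0.002  0.    -1.   ] yaw_y 110.2 F [ 0.6 -0.6 -0.3] w 4.3 gf 59.0 q [ 0.18  0.14  1.84  0.    1.16 -1.74]
[287.54987051 260.78360891] pred tip front [280.9155989  218.76378237] lock axis pred [280.93962222 210.9545478 ]
257 220
[[161 162 158 155 158 155 163 166 160 162 161 166 165 166 165 146  77  48
   63 132  87 164 175 165 163 163 162 164 164 157 162 168 163 168 164 156]
 [165 166 158 159 156 159 164 170 164 161 176 128  67  47  33  37  41  36
   38  39  42  36  49  61 107 164 169 169 161 161 161 168 166 167 160 152]
 [164 158 162 159 160 159 160 168 127  77  65  67  55  45  42  42  42  38
   38  46  42  39  52  61  59  66  66 105 158 163 158 172 168 165 162 157]
 [163 162 161 166 161 165 170 102  69  61  66  66  58  54  35  35  35  33
   33  37  34  36  51  58  64  64  63  67 107 157 163 173 169 167 158 156]
 [164 164 163 161 163 165 129  71  65  65  66  67  56  51  34  37  30  32
   36  34  31  30  52  60  66  65  68  67  62 107 157 171 171 168 163 157]
 [169 167 163 159 165 171  85  60  62
[... 902 characters left out ...]
 171 173 150  81  67  66  68
   68  67  59  98 111 164 174 175 167 173 170 168 166 173 174 172 168 168]
 [119 165 172 171 167 164 165 167 174 171 171 178 180 181 111  67  64  64
   65  63  82 168 179 172 171 174 167 174 167 171 168 171 173 176 175  92]
 [167 120  86 131 168 167 167 170 177 148  80  56  65  61  65  65  64  66
   65  64  60  62  59  58  80 170 176 174 173 168 174 180 121  63  93 157]
 [173 172 170 149  91  81 134 167 182 126  74  69  68  67  64  68  67  68
   67  67  66  67  65  64  58 167 175 174 174 177 123 101 159 169 163 164]
 [180 175 168 169 172 171 171 142 123  92  70  71  75  71  70  70  69  72
   71  76  69  70  71  71  67 136 115 107 104 163 170 166 166 164 165 167]]
```

View pics/k5.png

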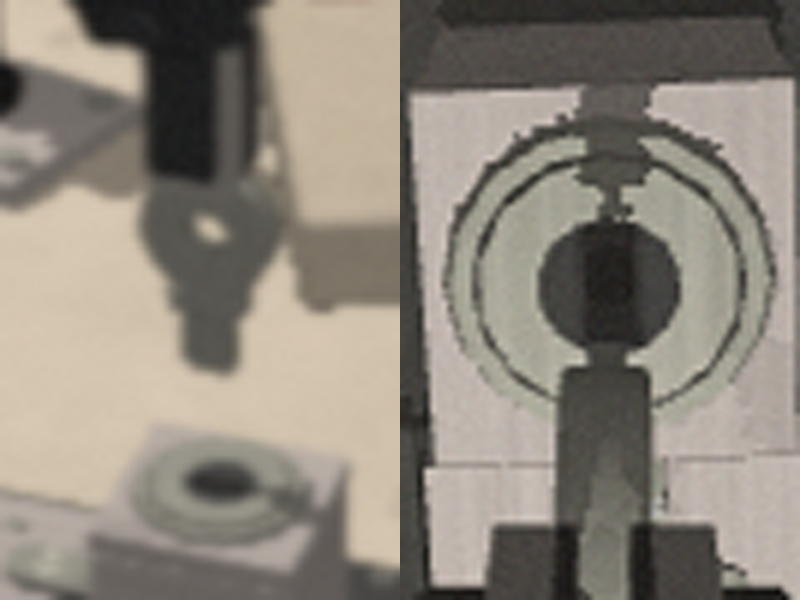

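Slot columns 278–286 (centre about 281.9), blade tip centre 281.0, disc centre row 207 against the tool axis at row 211. That calls for about +2 mm in tool x and +0.4 mm in tool y before inserting.

Request:
apply_moves([
  [0.02,0.004,0],
  [0,0,0.15],
  [0,0,0.1],
  [0,0,0.05],
  [0,0,0.05],
], claw=[0,0,0,0,0], twist=[0,0,0,0,0])

```text
time: 6.5
position: [462.2, 171.0, 71.8]
tcp_rot: [-0.176, 0.984, 0.0, 0.002]
force: [-0.6, 0.7, 0.8]
gripper_width: 4.4
gripper_force: 59.6
```

Request:
apply_moves([
  [0,0,0.03],
  [0,0,0],
  [0,0,0],
  [0,0,0],
  [0,0,0],
], claw=[0,0,0,0,0], twist=[0,0,0,0,0])

```text
time: 7.0
position: [460.6, 170.7, 67.8]
tcp_rot: [-0.176, 0.984, 0.0, 0.0]
force: [0.8, 0.6, -0.2]
gripper_width: 4.5
gripper_force: 59.0
```

```bash
python3 -c "
from h import *
s,r=st();print(s['ft_torque'])"
```

```text
t 7.0 p [460.6 170.7  67.8] toolx [-0.938 -0.346 -0.   ] tooly [-0.346  0.938  0.   ] z [ 0.  0. -1.] yaw_y 110.2 F [ 0.8  0.6 -0.2] w 4.5 gf 59.0 q [ 0.18  0.2   1.87  0.    1.08 -1.75]
[ 0.04935999 -0.01317477 -0.00196194]
```

Request:
apply_moves([
  [0,0,0.02],
  [0,0,0.02],
  [0,0,0.02],
  [0,0,0.01],
  [0,0,0],
], claw=[0,0,0,0,0], twist=[0,0,0,0,0])

```text
time: 7.5
position: [461.0, 170.8, 61.2]
tcp_rot: [-0.176, 0.984, 0.0, 0.0]
force: [-0.2, -0.5, 3.6]
gripper_width: 4.2
gripper_force: 59.8
```

```bash
python3 -c "
from h import *
s,r=st();print(s['ft_torque'])"
```

```text
t 7.5 p [461.  170.8  61.2] toolx [-0.938 -0.346 -0.001] tooly [-0.346  0.938 -0.   ] z [ 0.001  0.    -1.   ] yaw_y 110.3 F [-0.2 -0.5  3.6] w 4.2 gf 59.8 q [ 0.18  0.21  1.87  0.    1.06 -1.75]
[-0.07186155  0.17150082 -0.02567589]
```

Request:
apply_moves([
  [0,0,0.01],
  [0,0,0.01],
  [0,0,0],
  [0,0,0],
  [0,0,0],
], claw=[0,0,0,0,0], twist=[0,0,0,0,0])

```text
time: 8.0
position: [461.9, 170.9, 61.0]
tcp_rot: [-0.176, 0.984, -0.0, 0.001]
force: [-3.3, -0.2, 13.2]
gripper_width: 4.2
gripper_force: 61.6
```

```bash
python3 - <<'E'
from h import *
s,r=st();p=s["position"];a=manip.capture("scene");w=manip.capture("wrist")
q=proj("scene",p);x,y=map(int,q)
c=cv2.resize(a[y-40:y+50,x-30:x+30],(400,600),interpolation=2)
cw=cv2.resize(w[160:260,247:314],(400,600),interpolation=2)
cv2.imwrite("pics/k6.png",np.hstack([c,cw]))
E
```

```text
t 8.0 p [461.9 170.9  61. ] toolx [-0.938 -0.346 -0.002] tooly [-0.346  0.938 -0.001] z [ 0.002  0.    -1.   ] yaw_y 110.3 F [-3.3 -0.2 13.2] w 4.2 gf 61.6 q [ 0.18  0.21  1.87 -0.    1.06 -1.75]
```

View pics/k6.png

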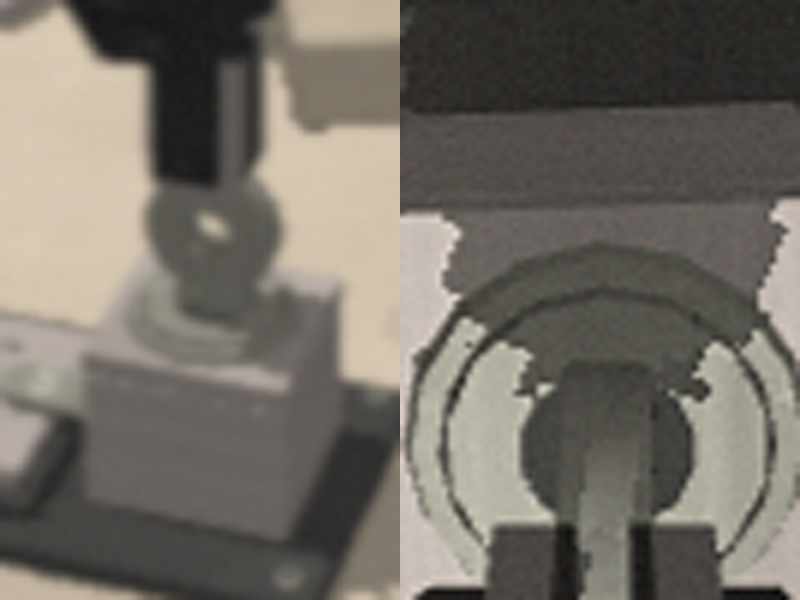

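The key is home, with its shoulder resting on the plug at a 13 N push. I'll turn it clockwise.

Request:
apply_moves([
  [0,0,0],
  [0,0,0],
  [0,0,0],
  [0,0,0],
  [0,0,0],
], claw=[0,0,0,0,0], twist=[0.1,0.15,0.15,0.15,0.15], newtons=80)

```text
time: 8.6
position: [462.6, 170.9, 61.1]
tcp_rot: [0.1, 0.995, 0.0, 0.002]
force: [-2.0, -1.2, 13.1]
gripper_width: 3.1
gripper_force: 79.3
```

```bash
python3 -c "
from h import *
s,r=st();print(s['ft_torque'])"
```

```text
t 8.6 p [462.6 170.9  61.1] toolx [-0.98   0.199 -0.004] tooly [0.199 0.98  0.001] z [ 0.004  0.    -1.   ] yaw_y 78.5 F [-2.  -1.2 13.1] w 3.1 gf 79.3 q [ 0.18  0.21  1.87 -0.    1.06 -1.19]
[-0.16476753  0.44425065  0.08264843]
```

Request:
apply_moves([
  [0,0,0],
  [0,0,0],
  [0,0,0],
  [0,0,0],
  [0,0,0],
], claw=[0,0,0,0,0], twist=[0.15,0.15,0.15,0.15,0.15])

```text
time: 9.1
position: [462.6, 170.5, 61.1]
tcp_rot: [0.385, 0.923, 0.001, 0.002]
force: [-2.0, -1.0, 12.5]
gripper_width: 3.1
gripper_force: 79.5
```

```bash
python3 -c "
from h import *
s,r=st();print(s['ft_torque'])"
```

```text
t 9.1 p [462.6 170.5  61.1] toolx [-0.704  0.71  -0.003] tooly [0.71  0.704 0.002] z [ 0.004 -0.    -1.   ] yaw_y 44.8 F [-2.  -1.  12.5] w 3.1 gf 79.5 q [ 0.18  0.21  1.87 -0.    1.06 -0.6 ]
[-0.38815575  0.41065304  0.0645274 ]
```

Request:
apply_moves([
  [0,0,0],
  [0,0,0],
  [0,0,0],
  [0,0,0],
  [0,0,0],
], claw=[0,0,0,0,0], twist=[0.05,0.05,0.05,0.05,0])

```text
time: 9.6
position: [462.6, 170.4, 61.1]
tcp_rot: [0.454, 0.891, 0.001, 0.002]
force: [-1.7, -2.4, 12.8]
gripper_width: 3.3
gripper_force: 79.5
```

```bash
python3 -c "
from h import *
s,r=st();print(s['ft_torque'])"
```

```text
t 9.6 p [462.6 170.4  61.1] toolx [-0.588  0.809 -0.003] tooly [0.809 0.588 0.003] z [ 0.004 -0.001 -1.   ] yaw_y 36.0 F [-1.7 -2.4 12.8] w 3.3 gf 79.5 q [ 0.18  0.21  1.87 -0.    1.06 -0.45]
[-0.3629072   0.41177348  0.06085408]
```

Request:
apply_moves([
  [0,0,0],
  [0,0,0],
  [0,0,0],
  [0,0,0],
  [0,0,0],
], claw=[0,0,0,0,0], twist=[0.05,0.05,0,0,0])

```text
time: 10.1
position: [462.5, 170.3, 61.1]
tcp_rot: [0.488, 0.873, 0.001, 0.002]
force: [-2.8, -1.4, 13.0]
gripper_width: 3.3
gripper_force: 79.5
```

```bash
python3 -c "
from h import *
s,r=st();print(s['ft_torque'])"
```

```text
t 10.1 p [462.5 170.3  61.1] toolx [-0.523  0.852 -0.003] tooly [0.852 0.523 0.003] z [ 0.004 -0.001 -1.   ] yaw_y 31.5 F [-2.8 -1.4 13. ] w 3.3 gf 79.5 q [ 0.18  0.21  1.87 -0.    1.06 -0.37]
[-0.42558792  0.39157266  0.03366115]
```

Request:
apply_moves([
  [0,0,0],
  [0,0,0],
  [0,0,0],
  [0,0,0],
  [0,0,0],
], claw=[0,0,0,0,0], twist=[0.05,0.05,0,0,0])

```text
time: 10.6
position: [462.5, 170.3, 61.1]
tcp_rot: [0.522, 0.853, 0.001, 0.002]
force: [-2.7, -2.3, 13.0]
gripper_width: 3.2
gripper_force: 79.6
```

```bash
python3 -c "
from h import *
s,r=st();print(s['ft_torque'])"
```

```text
t 10.6 p [462.5 170.3  61.1] toolx [-0.454  0.891 -0.002] tooly [0.891 0.454 0.003] z [ 0.004 -0.001 -1.   ] yaw_y 27.0 F [-2.7 -2.3 13. ] w 3.2 gf 79.6 q [ 0.18  0.21  1.87 -0.    1.06 -0.29]
[-0.45452118  0.435833    0.07594316]
```

Request:
apply_moves([
  [0,0,0],
  [0,0,0],
  [0,0,0],
  [0,0,0],
  [0,0,0],
], claw=[0,0,0,0,0], twist=[0.05,0.05,0,0,0])

```text
time: 11.1
position: [462.6, 170.3, 61.1]
tcp_rot: [0.555, 0.832, 0.001, 0.002]
force: [-2.2, -3.0, 13.0]
gripper_width: 3.0
gripper_force: 80.0
```

```bash
python3 -c "
from h import *
s,r=st();print(s['ft_torque'])"
```

```text
t 11.1 p [462.6 170.3  61.1] toolx [-0.384  0.924 -0.002] tooly [0.924 0.384 0.003] z [ 0.004 -0.001 -1.   ] yaw_y 22.6 F [-2.2 -3.  13. ] w 3.0 gf 80.0 q [ 0.18  0.21  1.87 -0.    1.06 -0.21]
[-0.3913548   0.39122365  0.12095743]
```

Request:
apply_moves([
  [0,0,0],
  [0,0,0],
  [0,0,0],
  [0,0,0],
  [0,0,0],
], claw=[0,0,0,0,0], twist=[0.05,0.05,0,0,0])

```text
time: 11.6
position: [462.5, 170.3, 61.1]
tcp_rot: [0.587, 0.809, 0.001, 0.002]
force: [-2.3, -2.9, 13.0]
gripper_width: 3.0
gripper_force: 81.1
```

```bash
python3 - <<'E'
from h import *
s,r=st();print(s['ft_torque'])
w=manip.capture("wrist");a=manip.capture("scene");cv2.imwrite("pics/w7raw.png",w);cv2.imwrite("pics/s7raw.png",a)
# cam tip in scene: where would the cam be for angle th (z 17.5-~22)
ex=np.array([.925,.378]);L=np.array([460.7,170.8])
for th in(0.03,.6,1.0,1.2,1.3):
    c,sn=np.cos(-th),np.sin(-th);d=np.array([c*ex[0]-sn*ex[1],sn*ex[0]+c*ex[1]])
    for k in(35,54):
        q=proj("scene",[*(L+k*d),22]);print(th,k,q.round(1),"before",cv2.imread("pics/scene0.png")[int(q[1]),int(q[0])],"now",a[int(q[1]),int(q[0])])
E
```

```text
t 11.6 p [462.5 170.3  61.1] toolx [-0.31   0.951 -0.002] tooly [0.951 0.31  0.003] z [ 0.004 -0.001 -1.   ] yaw_y 18.1 F [-2.3 -2.9 13. ] w 3.0 gf 81.1 q [ 0.18  0.21  1.87 -0.    1.06 -0.14]
[-0.43420266  0.44623084  0.32169033]
0.03 35 [269.  303.5] before [133 144 148] now [131 137 146]
0.03 54 [258. 301.] before [159 166 176] now [164 171 182]
0.6 35 [276.7 297.5] before [154 162 171] now [151 157 167]
0.6 54 [270. 292.] before [169 190 205] now [175 197 212]
1.0 35 [284.6 295.3] before [136 148 151] now [129 140 143]
1.0 54 [282.  288.7] before [136 146 151] now [145 156 160]
1.2 35 [288.9 294.9] before [73 77 79] now [79 86 88]
1.2 54 [288.5 288.1] before [127 137 140] now [75 80 82]
1.3 35 [291.1 294.9] before [69 72 73] now [69 73 74]
1.3 54 [291.7 288.1] before [126 136 139] now [77 84 84]
```

The torque jumped to 0.32 N m, at an angle that matches the stop plus slot backlash. The lock is at its stop, so I'll release and rise.

Request:
apply_moves([
  [0,0,-0.01],
  [0,0,0],
  [0,0,0],
  [0,0,0],
  [0,0,-0.05],
], claw=[0,0.4,0.4,0.4,0.4], twist=[0.02,0,0,0,0])

```text
time: 12.2
position: [459.3, 170.5, 63.6]
tcp_rot: [0.594, 0.804, -0.001, -0.001]
force: [-0.3, -0.6, -0.1]
gripper_width: 34.1
gripper_force: 0.0
```

Request:
apply_moves([
  [0,0,-0.1],
  [0,0,-0.4],
  [0,0,-0.4],
  [0,0,0],
  [0,0,0],
], claw=[0.4,0.4,0.4,0.4,0.4], twist=[0,0,0,-0.18,-0.18])

```text
time: 12.7
position: [462.5, 171.1, 157.8]
tcp_rot: [0.472, 0.881, 0.002, 0.002]
force: [-0.4, -0.1, -0.5]
gripper_width: 34.5
gripper_force: 0.0
```

```bash
python3 - <<'E'
from h import *
s,r=st();a=manip.capture("scene");cv2.imwrite("pics/s8raw.png",a);m=manip.camera_model("wrist");w=manip.capture("wrist");cv2.imwrite("pics/w8raw.png",w);np.save("w8m.npy",m["cam_to_world"])
b=cv2.imread("pics/scene0.png")
d=cv2.absdiff(a,b).max(2)[280:330,230:320];ys,xs=np.nonzero(d>30)
n,l,stt,c=cv2.connectedComponentsWithStats((d>30).astype(np.uint8))
for i in range(1,n):
    if stt[i][4]>6: print(stt[i]+[230,280,0,0,0])
for z in (53,75,90): print(proj("scene",[460.7,170.8,z]))
p=proj("wrist",[460.7,170.8,74],m);print(p)
E
```

```text
t 12.7 p [462.5 171.1 157.8] toolx [-0.554  0.833 -0.002] tooly [0.833 0.554 0.005] z [ 0.006  0.001 -1.   ] yaw_y 33.6 F [-0.4 -0.1 -0.5] w 34.5 gf 0.0 q [ 0.18  0.07  1.8   0.    1.27 -0.41]
[285 280  18  20 172]
[286 291   5   3  12]
[297 295   8   7  20]
[258 304   8   6  27]
[268 305   3   4   9]
[289.60176901 291.650672  ]
[289.43080866 279.52984524]
[289.31170825 271.08580923]
[278.81522074 199.3429722 ]
```

Request:
apply_moves([
  [-0.064,0.322,0],
  [-0.064,0.322,0],
  [-0.064,0.322,0],
  [0,0,0],
  [0,0,0],
], claw=[0.5,0.5,0.5,0.5,0.5], twist=[0,0,0,-0.175,-0.175])

```text
time: 13.3
position: [552.4, 207.9, 154.2]
tcp_rot: [0.349, 0.937, -0.0, -0.0]
force: [-0.8, -0.5, 1.0]
gripper_width: 42.7
gripper_force: 0.0
```

Request:
apply_moves([
  [0,0,0],
  [0,0,0],
  [0,0,0],
  [0,0,0],
  [0,0,0],
], claw=[0.5,0.5,0.5,0.5,0.5], twist=[-0.175,-0.175,-0.175,-0.175,-0.175])

```text
time: 13.8
position: [551.6, 207.6, 154.6]
tcp_rot: [0.013, 1.0, -0.0, -0.0]
force: [0.1, -0.4, -0.8]
gripper_width: 42.8
gripper_force: 0.0
```

Request:
apply_moves([
  [0,0,0],
  [0,0,0],
  [0,0,0],
  [0,0,0],
  [0,0,0],
], claw=[0.5,0.5,0.5,0.5,0.5], twist=[-0.175,-0.175,-0.175,0,0])

```text
time: 14.3
position: [551.7, 207.6, 154.6]
tcp_rot: [-0.189, 0.982, -0.0, -0.0]
force: [-0.0, -0.4, -0.0]
gripper_width: 43.0
gripper_force: 0.0
```

```bash
python3 - <<'E'
from h import *
s,r=st();m=manip.camera_model("wrist");w=manip.capture("wrist");cv2.imwrite("pics/w9raw.png",w);np.save("w9m.npy",m["cam_to_world"])
print("grip top pred",proj("wrist",[553.3,208.5,58],m),"ball",proj("wrist",[557.9+42*.926,210.4+42*.378,25.5],m),"key",proj("wrist",[460.7,170.8,90],m),"tcp axis z58",proj("wrist",[*s["position"][:2],58],m))
cv2.imwrite("pics/k9.png",cv2.resize(w[60:300,150:420],(675,600),interpolation=2))
E
```

```text
t 14.3 p [551.7 207.6 154.6] toolx [-0.929 -0.371  0.   ] tooly [-0.371  0.929  0.   ] z [-0. -0. -1.] yaw_y 111.8 F [-0.  -0.4 -0. ] w 43.0 gf 0.0 q [ 0.21  0.28  1.56 -0.    1.3  -1.74]
grip top pred [281.15659933 196.8929703 ] ball [281.50476698 233.16612182] key [280.20275398  65.99007668] tcp axis z58 [280.90125964 194.84058987]
```

View pics/k9.png

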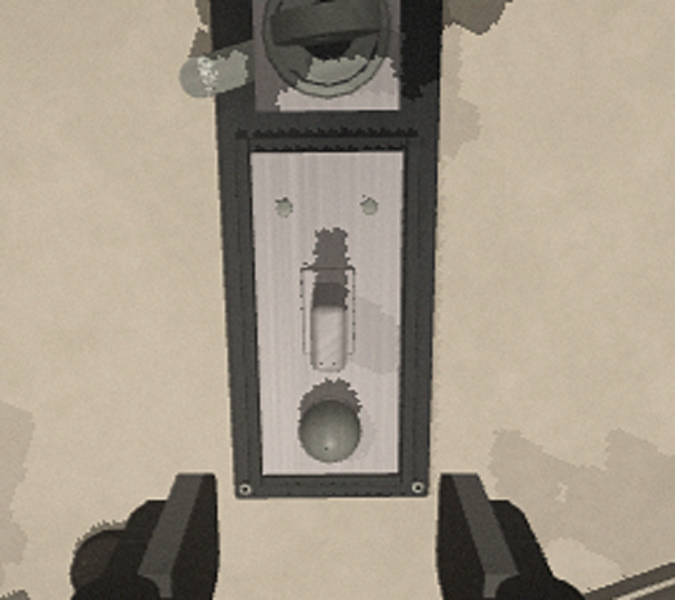

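The picture shows the cam swung off to crop (212,72), the key standing in the lock, the tray grip centred under the tool and the ball in its pocket at crop (330,430). I'll descend on the grip.

Request:
apply_moves([
  [0,0.003,0.3],
  [0,0,0.4],
  [0,0,0.35],
  [0,0,0.2],
  [0,0,0.05],
], claw=[0.5,0.5,0.5,0.5,0.5], twist=[-0.012,0,0,0,0])

```text
time: 14.85
position: [548.7, 207.3, 21.3]
tcp_rot: [-0.195, 0.981, -0.0, -0.003]
force: [-0.9, 0.8, -0.3]
gripper_width: 42.5
gripper_force: 0.0
```

Request:
apply_moves([
  [0,0,0.03],
  [0,0,0.03],
  [0,0,0],
  [0,0,0],
  [0,0,0],
], claw=[0.5,0.5,0.5,0.5,0.5], twist=[0,0,0,0,0])

```text
time: 15.35
position: [552.5, 208.1, 19.7]
tcp_rot: [-0.196, 0.981, 0.0, 0.001]
force: [-0.4, 0.2, -0.7]
gripper_width: 42.5
gripper_force: 0.0
```

```bash
python3 - <<'E'
from h import *
s,r=st();a=manip.capture("scene");cv2.imwrite("pics/s10raw.png",a)
p=s["position"]
for h in(0,10,20,30,40):
  for y in(-25,25):
    q=proj("scene",p-r[:,2]*h+r[:,1]*y);print(h,y,q.round(0),a[int(q[1]),int(q[0])])
E
```

```text
t 15.35 p [552.5 208.1  19.7] toolx [-0.923 -0.384 -0.002] tooly [-0.384  0.923 -0.   ] z [ 0.002  0.    -1.   ] yaw_y 112.6 F [-0.4  0.2 -0.7] w 42.5 gf 0.0 q [ 0.21  0.45  1.64  0.    1.05 -1.75]
0 -25 [238. 289.] [121 131 139]
0 25 [225. 306.] [164 171 182]
10 -25 [238. 284.] [107 113 121]
10 25 [225. 301.] [133 139 146]
20 -25 [237. 279.] [164 178 191]
20 25 [224. 296.] [129 134 143]
30 -25 [237. 274.] [29 30 31]
30 25 [224. 291.] [31 31 31]
40 -25 [237. 268.] [27 28 29]
40 25 [223. 285.] [32 30 30]
```

Request:
apply_moves([
  [0,0,0.03],
  [0,0,0.03],
  [0,0,0.03],
  [0,0,0.03],
  [0,0,0],
], claw=[0.5,0.5,0.5,0.5,0.5], twist=[0,0,0,0,0])

```text
time: 15.9
position: [551.0, 207.8, 5.8]
tcp_rot: [-0.196, 0.981, -0.0, -0.001]
force: [0.2, -0.5, -0.2]
gripper_width: 42.6
gripper_force: 0.0
```

Request:
apply_moves([
  [0,0,0],
  [0,0,0],
  [0,0,0],
  [0,0,0],
  [0,0,0],
], claw=[0.3,0.2,0.1,0,0], twist=[0,0,0,0,0], newtons=60)

```text
time: 16.4
position: [552.0, 208.1, 7.0]
tcp_rot: [-0.196, 0.981, 0.0, 0.0]
force: [0.8, 0.9, 0.3]
gripper_width: 10.9
gripper_force: 60.8
```

```bash
python3 - <<'E'
from h import *
s,r=st();print(s["ft_torque"]);a=manip.capture("scene");cv2.imwrite("pics/s11raw.png",a)
p=s["position"]
for h in(5,10,15,20,25,30,35): 
    q=proj("scene",p-r[:,2]*h+r[:,1]*12);print(h,q.round(0),a[int(q[1]),int(q[0])])
E
```

```text
t 16.4 p [552.  208.1   7. ] toolx [-0.923 -0.384 -0.001] tooly [-0.384  0.923 -0.   ] z [ 0.001  0.    -1.   ] yaw_y 112.6 F [0.8 0.9 0.3] w 10.9 gf 60.8 q [ 0.21  0.47  1.65  0.    1.02 -1.75]
[0.04355066 0.0239507  0.05088786]
5 [229. 306.] [152 159 169]
10 [229. 303.] [134 140 148]
15 [229. 301.] [136 142 150]
20 [229. 298.] [101 105 111]
25 [228. 295.] [85 91 95]
30 [228. 293.] [30 31 30]
35 [228. 290.] [31 33 31]
```

Request:
apply_moves([
  [0,0,-0.02],
  [0,0,-0.04],
  [0,0,-0.06],
  [0,0,-0.06],
  [0,0,-0.04],
], claw=[0,0,0,0,0], twist=[0,0,0,0,0], newtons=80)

```text
time: 16.95
position: [551.8, 207.9, 29.4]
tcp_rot: [-0.196, 0.981, -0.0, 0.0]
force: [-0.1, -0.1, -2.1]
gripper_width: 10.2
gripper_force: 77.9
```

```bash
python3 - <<'E'
from h import *
st()
m=manip.camera_model("side")
g=cv2.cvtColor(cv2.imread("pics/side0.png"),cv2.COLOR_BGR2GRAY)
for x in list(range(294,308))+list(range(310,410,8))+list(range(392,404)):
    c=g[195:240,x];i=np.nonzero(c<80)[0];print(x,(i.min()+195,i.max()+195,len(i)) if len(i) else None,end="; ")
print()
s=cv2.cvtColor(cv2.imread("pics/scene0.png"),cv2.COLOR_BGR2GRAY)
for x in range(184,290,4):
    c=s[155:215,x];i=np.nonzero(c<75)[0];print(x,(i.min()+155,i.max()+155,len(i)) if len(i) else None,end="; ")
print(s[180:204,262:284])
f=lambda u,v:(160+u/2.959,155+v/2.958)
for n,p in(("front",f(338,113)),("eye",f(102,48)),("clamp",f(262,90))): print(n,p,onz("scene",p,115))
for z in (115,):
    print("side L",onz("side",(301,217),115),"R",onz("side",(398,217),115))
E
```

```text
t 16.95 p [551.8 207.9  29.4] toolx [-0.923 -0.384 -0.   ] tooly [-0.384  0.923 -0.   ] z [ 0. -0. -1.] yaw_y 112.6 F [-0.1 -0.1 -2.1] w 10.2 gf 77.9 q [ 0.21  0.44  1.64 -0.    1.06 -1.75]
294 (np.int64(218), np.int64(222), 5); 295 (np.int64(218), np.int64(222), 5); 296 (np.int64(218), np.int64(221), 4); 297 (np.int64(218), np.int64(221), 4); 298 (np.int64(218), np.int64(221), 4); 299 (np.int64(217), np.int64(221), 5); 300 (np.int64(213), np.int64(223), 11); 301 (np.int64(213), np.int64(225), 13); 302 (np.int64(213), np.int64(225), 13); 303 (np.int64(213), np.int64(225), 13); 304 (np.int64(213), np.int64(225), 13); 305 (np.int64(213), np.int64(225), 13); 306 (np.int64(213), np.int64(225), 13); 307 (np.int64(213), np.int64(225), 13); 310 (np.int64(213), np.int64(225), 13); 318 (np.int64(214), np.int64(224), 11); 326 (np.int64(210), np.int64(229), 20); 334 (np.int64(213), np.int64(231), 19); 342 (np.int64(212), np.int64(225), 14); 350 (np.int64(212), np.int64(239), 14); 358 (np.int64(214), np.int64(222), 9); 366 (np.int64(213), np.int64(222), 10); 374 (np.int64(211), np.int64(223), 13
[... 3458 characters left out ...]
  38  34  42  55  62  62  63  63  77  97 106  97
   85  75  73  73]
 [ 71  69  65  63  63  63  59  45  37  45  53  54  58  75  94 102  97  82
   72  67  68  66]
 [ 68  63  62  60  61  62  60  50  44  47  51  52  65  85  96  91  80  70
   67  66  66  67]
 [ 47  44  45  43  44  45  44  42  39  41  42  48  67  84  86  78  71  67
   66  63  64  65]]
front (274.22777965528894, 193.20148749154833) [632.96978353  16.20437354 115.        ]
eye (194.47110510307536, 171.22718052738338) [839.92012976  39.48095093 115.        ]
clamp (248.54342683338967, 185.42596348884382) [697.15082324  20.69445399 115.        ]
side L [637.07060189  26.30085113 115.        ] R [842.63039607  42.51832855 115.        ]
```

```bash
python3 - <<'E'
from h import *
s=cv2.cvtColor(cv2.imread("pics/scene0.png"),cv2.COLOR_BGR2GRAY)
for x in (190,192,194,196,200,204,208,212,262,264,266):
    c=s[155:215,x]<75;i=np.argmax(c);j=i+np.argmax(~c[i:]);print(x,i+155,j+154,end=" | ")
F=tri(ray("scene",(274,194.5)),ray("side",(300.2,219)));print("\nfront",F)
# direction: z=115 plane intersections of side centreline points, and scene
a=onz("side",(305,219),115);b=onz("side",(392,217.8),115);print("side dir",np.degrees(np.arctan2(*(b-a)[[1,0]])),a,b)
E=tri(ray("scene",(193,172.5)),ray("side",(399,218)));print("eye",E,"dir",np.degrees(np.arctan2(*(E-F)[[1,0]])),np.linalg.norm(E-F))
for n,u in(("scene",(274,194.5)),("side",(300.2,219))): print(n,onz(n,u,115))
print(proj("scene",F),proj("side",F))
E
```

```text
190 203 213 | 192 167 178 | 194 166 178 | 196 165 179 | 200 165 181 | 204 166 182 | 208 167 182 | 212 169 183 | 262 179 210 | 264 178 210 | 266 170 170 | 
front [634.26666992  17.58732288 113.64195871]
side dir 6.088678402327298 [645.7150601   18.46116122 115.        ] [829.39578446  38.05425897 115.        ]
eye [844.1790291   41.18028188 112.4415786 ] dir 6.412807891415247 211.2374662850799
scene [629.24522541  20.87255423 115.        ]
side [635.60839966  17.66305567 115.        ]
[273.24218274 193.9130349 ] [299.5452045  219.54839088]
```

Request:
apply_moves([
  [0,0,-0.06],
  [0,0,-0.1],
  [0,0,-0.12],
  [0,0,-0.12],
  [0,0,-0.1],
], claw=[0,0,0,0,0], twist=[0,0,0,0,0])

```text
time: 17.45
position: [552.4, 208.1, 80.5]
tcp_rot: [-0.196, 0.981, 0.0, 0.001]
force: [0.1, 0.1, -1.6]
gripper_width: 10.4
gripper_force: 77.9
```

Request:
apply_moves([
  [0,0,-0.08],
  [0,0,-0.06],
  [0,0,-0.03],
  [0,0,0],
  [0,0,0],
], claw=[0,0,0,0,0], twist=[0.02,0.04,0.06,0.06,0.06])

```text
time: 17.95
position: [551.8, 208.0, 96.2]
tcp_rot: [-0.101, 0.995, 0.0, 0.0]
force: [-0.4, -0.0, -2.6]
gripper_width: 11.0
gripper_force: 78.0
```

Request:
apply_moves([
  [0,0,0],
  [0,0,0],
  [0,0,0],
  [0,0,0],
  [0,0,0],
], claw=[0,0,0,0,0], twist=[0.05,0.04,0.024,0.01,0])

```text
time: 18.45
position: [551.7, 207.9, 95.8]
tcp_rot: [-0.054, 0.999, -0.0, -0.0]
force: [-0.3, 0.2, -2.7]
gripper_width: 10.6
gripper_force: 78.0
```

```bash
python3 - <<'E'
from h import *
s,r=st();p=s["position"]
d=np.array([528,6,96.5])-p;print("togo tool",world2tool(d,r))
w=manip.capture("wrist");cv2.imwrite("pics/w12raw.png",w);a=manip.capture("scene");cv2.imwrite("pics/s12raw.png",a)
B=p-r[:,0]*47;B[2]=p[2]+18.5;q=proj("scene",B);print("ball pred scene",q,"wrist",proj("wrist",B))
g=cv2.GaussianBlur(cv2.cvtColor(a,cv2.COLOR_BGR2GRAY),(3,3),0);x,y=map(int,q);print(g[y-16:y+17:2,x-18:x+19:2])
E
```

```text
t 18.45 p [551.7 207.9  95.8] toolx [-0.994 -0.108  0.   ] tooly [-0.108  0.994 -0.   ] z [-0. -0. -1.] yaw_y 96.2 F [-0.3  0.2 -2.7] w 10.6 gf 78.0 q [ 0.21  0.35  1.61 -0.    1.19 -1.47]
togo tool [ 0.454 -1.982 -0.007]
ball pred scene [205.93914138 238.39275905] wrist [280.7163421  334.11546338]
[[212 212 209 180 158 141 185 182 112  59  41  33  30  30  30  30  31  31
   31]
 [211 212 207 177 158 134 180 206 192 161 128 100  64  43  33  32  31  32
   31]
 [211 211 207 179 159 133 178 209 209 207 204 195 173 130  63  33  29  30
   33]
 [212 212 207 177 158 132 167 206 210 210 211 210 208 192 109  37  31  31
   37]
 [208 210 205 175 152 129 159 203 204 200 200 205 208 200 123  41  30  31
   37]
 [200 205 202 173 149 123 156 184 175 166 162 167 189 202 135  45  32  31
   35]
 [198 198 196 171 146 119 139 159 164 156 146 135 139 182 138  47  32  31
   33]
 [198 196 192 157 107  94 126 144 151 144 133 122 111 145 134  52  32  32
   33]
 [197 195 191 140  76  86 118 127 129 129 121 108 100 127 131  54  32  31
   33]
 [197 195 191 146 129 150 122 112 112 111 106  99  93 124 143  64  35  32
   32]
 [201 196 191 177 178 175 127  97  96  96  95  91  87 111 138  89  46  33
   31]
 [205 195 189 186 180 173 138  98  88  88  88  86  93 108 118 119 107  66
   48]
 [192 187 187 184 177 174 164 144 105  89  89  94 110 120 135 154 165 123
   90]
 [168 180 186 185 181 178 176 172 155 136 132 131 134 152 175 184 178 138
  106]
 [118 138 160 174 182 185 184 184 184 179 174 173 173 174 174 172 170 145
  116]
 [131 118 117 128 149 168 181 186 183 177 176 176 176 176 172 157 152 153
  137]
 [192 174 144 119 111 118 139 158 170 173 175 175 176 176 175 173 166 155
  137]]
```

Request:
apply_moves([
  [0.011,-0.05,0],
  [0.023,-0.1,0],
  [0.034,-0.15,0],
  [0.045,-0.2,0],
  [0.045,-0.2,0],
], claw=[0,0,0,0,0], twist=[0,0,0,0,0])

```text
time: 19.05
position: [543.2, 134.8, 95.7]
tcp_rot: [-0.054, 0.999, -0.0, -0.0]
force: [0.6, -0.3, -2.1]
gripper_width: 10.5
gripper_force: 78.1
```

Request:
apply_moves([
  [0.045,-0.2,0],
  [0.045,-0.2,0],
  [0.045,-0.2,0],
  [0.045,-0.2,0],
  [0.045,-0.2,0],
], claw=[0,0,0,0,0], twist=[0,0,0,0,0])

```text
time: 19.55
position: [531.4, 32.7, 95.7]
tcp_rot: [-0.054, 0.999, -0.0, -0.0]
force: [0.6, 0.5, -2.2]
gripper_width: 10.6
gripper_force: 78.1
```

Request:
apply_moves([
  [0.034,-0.15,0],
  [0.023,-0.1,-0.005],
  [0.014,-0.07,0],
  [0,-0.012,0],
  [0,0,0],
], claw=[0,0,0,0,0], twist=[0,0,0,0,0])

```text
time: 20.05
position: [528.7, 1.2, 96.2]
tcp_rot: [-0.054, 0.999, 0.0, 0.0]
force: [0.4, 0.0, -2.8]
gripper_width: 10.7
gripper_force: 78.1
```

Request:
apply_moves([
  [0,0,0],
  [0,0,0],
  [0,0,0],
  [0,0,0],
  [0,0,0],
], claw=[0,0,0,0,0], twist=[0,0,0,0,0])

```text
time: 20.55
position: [528.6, 1.2, 96.1]
tcp_rot: [-0.054, 0.999, 0.0, -0.0]
force: [-0.6, 0.8, -2.9]
gripper_width: 10.4
gripper_force: 78.1
```

```bash
python3 - <<'E'
from h import *
s,r=st();p=s["position"]
B=p-r[:,0]*47;B[2]=p[2]+18.5;print("ball pred",B)
for n in("scene","side"):
    a=manip.capture(n);cv2.imwrite(f"pics/{n}13raw.png",a);q=proj(n,B);print(n,q)
    g=cv2.GaussianBlur(cv2.cvtColor(a,cv2.COLOR_BGR2GRAY),(3,3),0);x,y=map(int,q);print(x,y);print(g[y-13:y+14,x-14:x+15])
E
```

```text
t 20.55 p [528.6   1.2  96.1] toolx [-0.994 -0.108  0.   ] tooly [-0.108  0.994  0.   ] z [-0.  0. -1.] yaw_y 96.2 F [-0.6  0.8 -2.9] w 10.4 gf 78.1 q [-0.16  0.23  1.76  0.    1.15 -1.84]
ball pred [575.27476806   6.29028904 114.64195731]
scene [301.14495111 199.85577488]
301 199
[[134 133 133 133 132 131 132 133 134 134 131 129 130 131 129 126 123 119
  120 127 131 128 125 124 122 118 103  74  45]
 [134 134 134 133 131 129 130 132 134 134 134 133 133 134 131 127 123 121
  122 127 129 124 120 120 121 121 109  80  49]
 [134 134 134 133 131 129 130 132 134 135 134 134 134 134 133 131 130 129
  131 133 132 127 123 123 126 125 113  84  52]
 [132 132 132 133 132 131 132 133 134 134 134 132 132 134 135 135 135 134
  134 135 134 131 128 129 132 131 117  87  54]
 [132 130 131 133 133 132 132 132 133 134 133 131 130 133 135 136 135 134
  133 133 134 133 132 133 134 132 118  87  54]
 [133 132 133 133 132 131 130 131 133 134 134 132 132 133 134 133 132 131
  130 132 133 135 135 136 136 132 117  86  53]
 [134 134 135 134 133 132 131 131 133 134 135 134 135 134 130 128 128 129
  129 131 133 135 
[... 5056 characters left out ...]
225 220 208 192 179 172 170 169 174 185 196 207
  216 223 226 227 227 227 227 227 229 232 233]
 [223 226 227 227 227 228 228 227 223 216 210 206 205 205 208 213 219 223
  225 227 227 227 227 227 226 227 229 231 233]
 [223 224 224 223 224 225 225 226 225 224 222 220 218 216 216 217 218 219
  220 220 220 219 220 219 219 220 224 229 234]
 [205 204 204 204 205 205 205 205 206 206 205 204 200 196 195 195 194 194
  195 195 195 195 195 195 195 198 209 224 234]
 [167 167 166 166 167 167 167 166 167 167 167 166 162 159 158 158 158 157
  157 157 157 158 159 158 160 168 190 217 234]
 [141 142 143 142 141 141 141 140 141 141 141 140 139 138 139 141 142 141
  141 140 140 141 143 144 146 156 183 216 235]]
```

```bash
python3 - <<'E'
from h import *
s,r=st()
a,b=(301.6,200.0),(271.8,220.0)
B=tri(ray("scene",a),ray("side",b));print("ball",B,proj("scene",B)-a,proj("side",B)-b)
F=np.array([634.27,17.59,113.64]);ex=np.array([.9942,.108,0]);t=F-60*ex;d=t-B
print("target",t,"delta",d,"tool",world2tool(d,r))
# axis check via clamp/tube in side/scene: project axis 
A=lambda n,k:proj(n,F+k*ex).round(1)
for k in(0,15,100,180): print(k,A("scene",k),A("side",k))
E
```

```text
t 20.65 p [528.6   1.1  96.2] toolx [-0.994 -0.108  0.   ] tooly [-0.108  0.994  0.   ] z [-0.  0. -1.] yaw_y 96.2 F [ 0.5 -0.2 -3.1] w 10.5 gf 78.1 q [-0.16  0.23  1.76  0.    1.15 -1.84]
ball [575.25380766   6.70766874 115.28313393] [-0.59370985 -0.38651564] [-0.50110831  0.35605679]
target [574.618  11.11  113.64 ] delta [-0.63580766  4.40233126 -1.64313393] tool [0.002 0.044 0.016]
0 [273.2 193.9] [299.5 219.5]
15 [266.9 192.1] [306.6 219.4]
100 [232.9 182.7] [346.7 218.9]
180 [203.7 174.5] [384.2 218.3]
```

```bash
python3 - <<'E'
from h import *
from scipy.optimize import least_squares as ls
def fit(a,b,z): return ls(lambda v:np.r_[proj("scene",[v[0],v[1],z])-a,proj("side",[v[0],v[1],z])-b],[600,10])
for n,a,b,z in(("F",(274,194.5),(300.2,219.0),115),("B",(301.6,200),(271.8,220),114.7)):
    o=fit(a,b,z);print(n,o.x,o.fun)
# axis point at far tube: side centre (384,218.0), scene (204,174)
for z in(113.6,115):
    P=[onz("scene",(204,174),z),onz("scene",(264,191.5),z),onz("side",(384,218),z),onz("side",(306,219),z)]
    for q in P: print(z,q.round(1)[:2],"offset from axis",np.round(np.cross([.9942,.108],(q[:2]-[634.27,17.59])),1))
s=cv2.cvtColor(cv2.imread("pics/scene0.png"),cv2.COLOR_BGR2GRAY);print(s[168:206:1,[260,264,268]].T)
E
```

```text
F [633.85220163  17.51657583] [-0.58944719 -1.20083152 -0.83410161  0.0018445 ]
B [575.19490225   6.61221133] [-0.53478358 -0.10445956 -0.53168901  0.61735707]
113.6 [814.8  34.7] offset from axis -2.5
113.6 [655.6  20.5] offset from axis 0.6
113.6 [812.9  38.3] offset from axis 1.3
113.6 [647.8  21.1] offset from axis 2.0
115 [812.  37.] offset from axis 0.1
115 [653.4  22.7] offset from axis 3.0
115 [812.4  35.9] offset from axis -1.1
115 [647.8  18.6] offset from axis -0.4
[[126 110  86 105 122 123 126 123 107  96  83  69  60  53  41  31  31  29
   30  26  24  24  23  21  19  25  20  17  14  22  53  82  75  71  70  46
   35  36]
 [114  80  76 114 127 126 111 101  94  81  66  58  57  58  60  42  30  31
   32  28  29  26  26  26  24  22  22  17  21  17  19  30  56  65  62  45
   36  38]
 [117  90  99 105 102 100  93  81  65  59  59  78 110 125 119  82  41  29
   30  31  29  28  26  25  26  25  24  26  27  22  19  20  38  59  60  44
   36  36]]<stdin>:9: DeprecationWarning: Arrays of 2-dimensional vectors are deprecated. Use arrays of 3-dimensional vectors instead. (deprecated in NumPy 2.0)
```

Request:
apply_moves([
  [0.002,0.015,0],
  [0.002,0.015,0],
  [0.001,0.01,0],
  [0,0.005,0],
  [0,0,0],
], claw=[0,0,0,0,0], twist=[0,0,0,0,0])

```text
time: 21.15
position: [527.6, 5.5, 96.2]
tcp_rot: [-0.054, 0.999, -0.0, 0.0]
force: [-0.2, -0.4, -3.2]
gripper_width: 10.5
gripper_force: 78.1
```

Request:
apply_moves([
  [0,0,0],
  [0,0,0],
  [0,0,0],
  [0,0,0],
  [0,0,0],
], claw=[0,0,0,0,0], twist=[0,0,0,0,0])

```text
time: 21.65
position: [527.6, 5.4, 96.2]
tcp_rot: [-0.054, 0.999, 0.0, 0.0]
force: [0.4, -0.2, -1.9]
gripper_width: 10.7
gripper_force: 78.2
```

```bash
python3 - <<'E'
from h import *
s,r=st();print(s["joint_vel"].round(3))
t=[574.2,11.0,115]
for n in("scene","side"):
    g=cv2.GaussianBlur(cv2.cvtColor(manip.capture(n),cv2.COLOR_BGR2GRAY),(3,3),0);q=proj(n,t);x,y=q.round().astype(int);print(n,q,x,y);print(g[y-10:y+11:2,x-10:x+11])
E
```

```text
t 21.65 p [527.6   5.4  96.2] toolx [-0.994 -0.108 -0.   ] tooly [-0.108  0.994  0.   ] z [ 0.  0. -1.] yaw_y 96.2 F [ 0.4 -0.2 -1.9] w 10.7 gf 78.2 q [-0.15  0.23  1.76  0.    1.15 -1.83]
[ 0.001  0.     0.001 -0.001  0.    -0.   ]
scene [299.93461423 200.67154797] 300 201
[[133 132 131 131 132 133 134 134 133 133 134 135 135 133 131 131 132 133
  135 135 136]
 [135 134 134 134 134 134 135 135 133 131 130 131 133 133 132 132 133 134
  135 135 136]
 [131 130 131 131 131 132 134 135 139 141 140 140 139 134 126 121 121 123
  125 125 124]
 [104 103 103 104 109 119 132 142 149 150 147 143 138 131 122 111 100  96
   94  93  91]
 [ 78  79  82  90 101 113 122 127 130 131 131 128 123 117 111 104  95  88
   85  83  80]
 [ 84 102 120 128 123 113 109 109 110 110 111 110 106 101  98  96 101 117
  136 141 135]
 [145 164 172 166 145 117  98  92  92  93  94  94  92  90  89  90 101 126
  152 169 177]
 [176 175 171 162 144 124 105  90  83  81  83  84  84  83  83  86  96 108
  121 137 157]
 [178 174 169 162 156 153 144 123 103  94  92  93  94  96 100 105 111 120
  131 144 159]
 [177 177 176 173 172 17
[... 475 characters left out ...]
5  95  93  93 100 116 136 151 160 162 159 149 132 114 102  98
   98  98  95]
 [163 165 167 167 161 149 141 144 154 164 172 179 183 180 170 164 169 179
  187 188 177]
 [210 211 212 210 198 171 143 131 133 141 149 155 159 159 158 162 180 204
  219 223 212]
 [215 215 214 207 189 157 126 110 110 115 120 125 128 129 130 142 168 199
  218 223 212]
 [221 218 206 185 159 134 114 101  97  96  96  98 100 104 116 141 175 205
  220 224 218]
 [225 218 203 181 159 143 129 119 112 108 108 111 121 141 167 190 209 219
  224 225 223]
 [227 226 224 218 206 191 178 172 171 176 185 195 203 212 219 225 226 227
  227 227 227]
 [224 222 221 220 219 217 216 216 216 216 217 218 219 219 220 219 218 217
  215 215 215]]
```

```bash
python3 -c "
from plant import manip
print(manip.hand_in())"
```

```text
the job is handed in; nothing more can be done
None
```

I turned the key clockwise to the stop and left it in the lock. I handed in with the tray held still and level, the ball in its pocket about 60 mm in front of the telescope's front glass, centred on the axis to within roughly 1–2 mm by the cameras.

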